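Mix the second settling sample and hang it beside the first

TASK

In this grain laboratory, take the bailed sample bottle from the metal tray, press it upright onto the touch mixer's platform until the platform is fully down and hold it there for a full second, then hang the bottle by its bail on the retort stand's hook, in front of the bottle that already hangs there, so that both hang straight and still. Keep the sample upright all the way, do not push the first bottle along or off the hook, and do not knock over or shift the other things on the bench.

Things in the scene. Friction and masses are not known exactly. Their poses are not given: they have to be found in the camera images.
- sample_mid (a point): The sample bottle to be mixed and hung, upright on the metal tray at any yaw: white plastic, 44 mm in diameter, 130 to 220 g, 145 mm tall in all, with a grey screw cap 32 mm in diameter (90 to 108 mm above its underside) and on the cap a steel hanging bail. This point is on its axis half-way up, 72.5 mm above its underside; z is up along the bottle.
- sample_eye (a point): Centre of the window of the sample bottle's bail, 124 mm above its underside, axes of the bottle. The bail is an upside-down U of flat strip 5 mm thick, 34 mm wide outside along y, 12 mm deep along x; its window, open along x, is 24 mm wide and runs from 108 to 140 mm above the bottle's underside; the bail's top is at 145 mm.
- sample: The same sample bottle; origin at the centre of its underside.
- hung_mid (a point): The first bottle, identical to the sample bottle, already hanging by its bail on the hook of the retort stand; this point is on its axis half-way up, 72.5 mm above its underside.
- hung_eye (a point): Centre of the window of the first bottle's bail, 124 mm above that bottle's underside, same axes as that bottle.
- hung: The same first bottle; origin at the centre of its underside.
- stand: Retort stand, fixed: dark base plate 200 x 125 x 10 mm, long along its own x, origin at the centre of its underside; at x = +80 mm a steel rod 12 mm in diameter, 285 mm tall, with a clamp block 26 x 30 x 32 mm at hook height. From it a level hook arm, 8 mm in diameter, runs along -x to x = -50 mm, centre line 235 mm above the bench, then turns up at 45 degrees to its free end.
- hook (a point): Point on top of the level hook arm, 239 mm above the bench, above the middle of the stand's base; axes of the stand: the free end lies to its -x (the level part ends at x = -50 mm), the rod at x = +80 mm. A bottle that hangs on the arm has its bail window's centre 16 mm below the height of this point.
- hook_tip (a point): Centre of the hook's rounded, upturned free end (4 mm radius), 62 mm before point hook along the stand's -x and 247 mm above the bench.
- mixer: Compact touch-operated bench mixer, fixed: white housing 125 x 105 mm, 56 mm high, origin at the centre of its underside; a round sprung platform stands over its middle.
- pad_top (a point): Centre of the top of the mixer's sprung round platform, black rubber, flat, 62 mm in diameter, 82 mm above the bench when up.
- pad (a joint): How far the mixer's platform is pressed down, m: 0 up, 0.006 fully down on its stop. It springs back; it starts to move at about 3.6 N and needs about 9 N to be fully down (the bottle's weight alone does not move it).
- tray: Bare sheet-metal tray, fixed, 240 x 160 mm (long along its own x), walls 3 mm thick and 18 mm high, floor 3 mm thick; origin at the centre of its underside. The sample bottle and the reagent bottle stand in it.
- reagent: Bystander: a brown glass reagent bottle with white cap, 60 mm in diameter, 142 mm tall, standing in the tray near the sample bottle. Origin at the centre of its underside.
- cylinder: Bystander: a slender clear measuring cylinder, foot 60 mm and column 30 mm in diameter, 180 mm tall, standing on the bench close to one side of the retort stand. Origin at the centre of its underside.
- beaker: Bystander: an empty open glass beaker, 66 mm in diameter, 90 mm tall, standing close to the other side of the retort stand. Origin at the centre of its underside.
- cuvette: Bystander: a black plastic cuvette ring lying flat on the bench before the mixer, 80 mm outside, 54 mm inside diameter, 16 mm high. Origin at the centre of its underside.
Things that resemble listed ones, but are neither listed nor needed, are in the scene too. Leave any purple look-alike of the sample alone.

How it is judged (in metres and radians):
On the way:
1. the sample bottle, upright, centred within 18 mm, presses the mixer's platform fully down (over 5 mm of its 6 mm) for 0.8 s (value of joint pad above 0.005 m and contact force between sample and mixer above 5 N and horizontal distance between sample_mid and pad_top below 0.018 m and angle between sample_mid's own z axis and vertical below 0.15 rad), for 0.8 s.
At the end, for the whole second after the job is handed in: Both bottles hang by their bails on the hook arm: window centre within 12 mm sideways of the arm and 10 to 22 mm below the arm's top, on the arm's length up to its free end, tilted less than 0.2 rad, moving slower than 40 mm/s, borne by the stand; the sample nearer the free end than the first (x of sample_eye in the frame of hook between -0.056 and 0.065 m and y of sample_eye in the frame of hook between -0.012 and 0.012 m and z of sample_eye in the frame of hook between -0.022 and -0.01 m and angle between each of sample_mid, hung_mid's own z axis and vertical below 0.2 rad and linear speed of each of sample, hung below 0.04 m/s and contact force between each of sample, hung and stand above 0.4 N and x of hung_eye in the frame of hook between -0.056 and 0.065 m and y of hung_eye in the frame of hook between -0.012 and 0.012 m and z of hung_eye in the frame of hook between -0.022 and -0.01 m and x of sample_eye in the frame of hung_eye below -0.02 m); the robot touches nothing.
It fails at once if the first bottle is pushed more than 30 mm from its place on the hook (distance of hung_mid from where it was at the start of the episode above 0.03 m).
It fails at once if the sample bottle is tilted more than 0.5 rad (angle between sample_mid's own z axis and vertical above 0.5 rad).
It fails at once if a bystander is shifted more than 25 mm or tipped (distance of any of reagent, cylinder, beaker, cuvette from where it was at the start of the episode above 0.025 m or angle between any of reagent, cylinder, beaker, cuvette's own z axis and vertical above 0.35 rad).
It also fails if it takes over 69 s, if anything falls off the work surface, if the arm or the gripper's body presses on something with over 40 N, if the wrist force passes 120 N, or if a joint passes its speed limit or range.

ROBOT

A 6-joint arm with a two-finger parallel gripper is mounted at the origin on the work surface. World frame = base frame: x ahead of the robot, y to its left, z up, the work surface at z = 0. Lengths are in m, angles in degrees, forces in N, time in s.
With the tool pointing down it reaches from about 0.325 to 0.75 m from the base axis. Payload 7.6 kg.
Tool frame: the origin (TCP) lies at the centre of the arm's flange, where the gripper is bolted on; the fingertips stand 173 mm ahead of it and the grasp point (between the pads) lies r.grasp_offset ahead of it (r.grasp_offset is the distance from the TCP to the grasp point, in m); z points along the fingers, y is the line along which they close (so a half turn about z gives the same grasp; the last joint's range is limited). The gripper opens to 85 mm and grips with 20 to 120 N. Pads are 22 mm wide; open, the fingers measure 114 mm over their backs; the gripper's body (76 mm by 85 mm) begins 54 mm behind the grasp point. The pads swing forward as they close: fully open they stand 13 mm farther back than shut.
Start: joints at [63.237, 2.991, 80.254, -0, 96.75, -4.028], TCP at [0.203, 0.484, 0.405] pointing down, gripper open.
Joint ranges: [-166.34, 166.34], [-52.06, 124.39], [6.96, 135.62], [-60.46, 240.46], [14.63, 156.25], [-167.68, 167.68]. Speed limits (degrees/s): [147.25, 147.25, 172.46, 180, 180, 180].

INTERFACE

Orientations are given as a 3x3 rotation matrix whose columns are the frame's x, y, z axes.
In Python, from cell import r gives the robot as it stands.
- The arm moves only by the tool send_rows, never from a script. Its argument "motion" is a list of rows, each a list of 7 numbers: the shift along the tool's x, y, z scaled (see below), then the turn, a rotation vector about the tool's x, y, z scaled (see below), then the gripper command: -1 is shut, 1 is fully open, values between are in proportion. In form: [[dx, dy, dz, wx, wy, wz, jaw], ...]. A call has 1 to 20 rows; each row shifts and turns the commanded pose from where the row before left it, along the tool's axes as they then stand; what a row does not reach is not made up. The controller multiplies each number of a shift by 0.04 m and each number of a turn by 0.08 rad. A row lasts 1/12 s, in which the tool goes at most 41.7 mm and 7.16 degrees, less where a joint would pass 70% of its speed; a pose out of reach is approached as far as the arm can. A call with a number of a shift or a turn outside -1 to 1 is refused whole. A call with a gripper value outside its range is refused whole. The fingers move at their own pace and stop on an object; "grip_force" is the grip in N (left out, the last holds). Time passes only in rows, so rows that do not move let the fingers close. It gives the time, the measured TCP pose, the force, the opening and the grip force at its end, in the units of the state.
- r.state(): the state, without advancing time (a new reading comes with each control period).
- r.capture(name): name is "side" or "top"; returns a dict with "image" (384x512x3 uint8, red, green, blue), "z_map" (384x512 float32, m along the optical axis (not along the pixel's ray), 0 where there is no reading), "camera_matrix" (3x3 intrinsics, pixels), "xyz" and "orientation" of the camera in the world. Camera axes: x right, y up, looking along -z (the intrinsics and any distortion apply to the point x, -y, -z); pixel columns grow to the right and rows downward; lengths in m; the calibration is good to about 2 mm. A picture is of the moment at which its call begins.
- r.sign_off(): hands the job in; it is judged then, once.
The state is a dict: "time": time; "qpos": joint angles; "qd": joint speeds; "joint_torque": joint torques, N m; "ee_pos": TCP position; "ee_rot": TCP orientation; "ft_force": force on the tool from outside, world axes, zero at the start; "moment": the same for the moment, N m; "width": finger opening in m; "grasp_force": force on a finger pad.
Only numpy, scipy, OpenCV 4.12 (cv2) and the standard library are available. Lean on these libraries where they do the work, as an engineer would, in place of code of your own. Each camera call takes 0.05 s, during which the arm holds its last target. There are 200 camera calls.

## Working session

There is one attempt and no reset: what is moved stays moved. The work goes in short steps, Python scripts to look and compute and a tool call to move; the robot and the scene stay as the last step left them, time stands still between calls to the robot, and variables do not carry over. Pictures are saved under pics/ and viewed, at most 10 in all, crops included, and the job is handed in when it is done.

Besides the shell and the picture viewer there is one more tool, called after "Emit:" as name(argument=value, ...), one argument or row to a line, values as JSON. send_rows: Moves the arm, as the interface text tells. Its arguments: {"type":"object","properties":{"motion":{"type":"array","items":{"type":"array","items":{"type":"number","minimum":-1,"maximum":1}}},"grip_force":{"type":"number"}},"required":["motion"]}

```bash
mkdir -p pics; ls; cat > h.py <<'E'
import numpy as np,cv2,pickle
from cell import r
def cap(n):
    c=r.capture(n); pickle.dump(c,open(f'{n}.pkl','wb')); return c
def ld(n): return pickle.load(open(f'{n}.pkl','rb'))
def cloud(c):
    K=c['camera_matrix'];z=c['z_map'];v,u=np.mgrid[:z.shape[0],:z.shape[1]]
    p=np.stack([(u-K[0,2])/K[0,0]*z,-(v-K[1,2])/K[1,1]*z,-z],-1)
    w=p@np.array(c['orientation']).T+np.array(c['xyz']); w[z==0]=np.nan; return w
def pix(c,P):
    q=(np.array(P)-c['xyz'])@np.array(c['orientation']);K=c['camera_matrix']
    return K[0,0]*q[0]/-q[2]+K[0,2],-K[1,1]*q[1]/-q[2]+K[1,2]
E
python3 - <<'E'
from h import *
for n in('side','top'):
    c=cap(n);print(n,c['xyz'],np.round(c['orientation'],3),c['camera_matrix'],[k for k in c])
    cv2.imwrite(f'pics/{n}0.png',cv2.resize(c['image'][:,:,::-1],(800,600)))
print(r.state(),r.grasp_offset)
E
```

```text
pics
side [-0.12109008 -0.7047482   0.70246491] [[ 0.769  0.287 -0.571]
 [-0.638  0.372 -0.674]
 [ 0.019  0.883  0.469]] [[437.22173992   0.         253.33381284]
 [  0.         437.22173992 193.9910152 ]
 [  0.           0.           1.        ]] ['image', 'z_map', 'camera_matrix', 'xyz', 'orientation']
top [0.40107426 0.029017   1.41322131] [[ 0.027  0.995 -0.093]
 [-1.     0.026 -0.005]
 [-0.003  0.093  0.996]] [[398.93730152   0.         255.46937778]
 [  0.         398.93730152 190.6233088 ]
 [  0.           0.           1.        ]] ['image', 'z_map', 'camera_matrix', 'xyz', 'orientation']
{'time': 0.1, 'qpos': array([ 6.32362257e+01,  3.02426830e+00,  8.03080377e+01,  8.07705917e-04,
        9.67494122e+01, -4.02945377e+00]), 'qd': array([-0.06708363, -0.09520075, -0.03857446, -0.00422749, -0.04421899,
       -0.04516216]), 'joint_torque': array([ 8.65904240e-04, -3.82584107e+01, -3.60982955e+01, -8.45600061e-05,
        4.80478979e-03,  3.04781608e-06]), 'ee_pos': array([0.20286981, 0.48419201, 0.40394309]), 'ee_rot': array([[-9.22307363e-01,  3.86456594e-01, -6.54759838e-04],
       [ 3.86457132e-01,  9.22306500e-01, -1.26715489e-03],
       [ 1.14188892e-04, -1.42174289e-03, -9.99998983e-01]]), 'ft_force': array([-0.00641728, -0.32012628,  0.28057971]), 'moment': array([-0.01833057,  0.0141072 ,  0.02552022]), 'grasp_force': 0.0, 'width': 0.08519113774747775} 0.1547
```

View pics/side0.png

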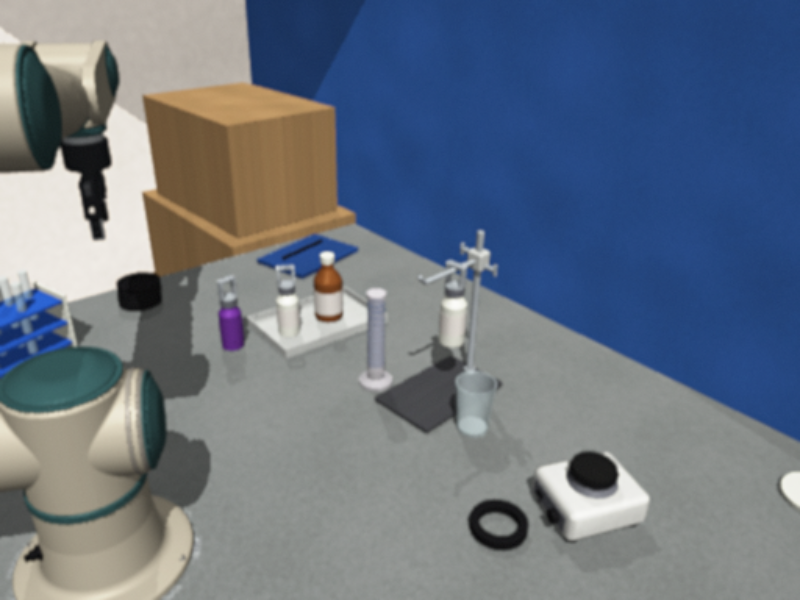

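View pics/top0.png

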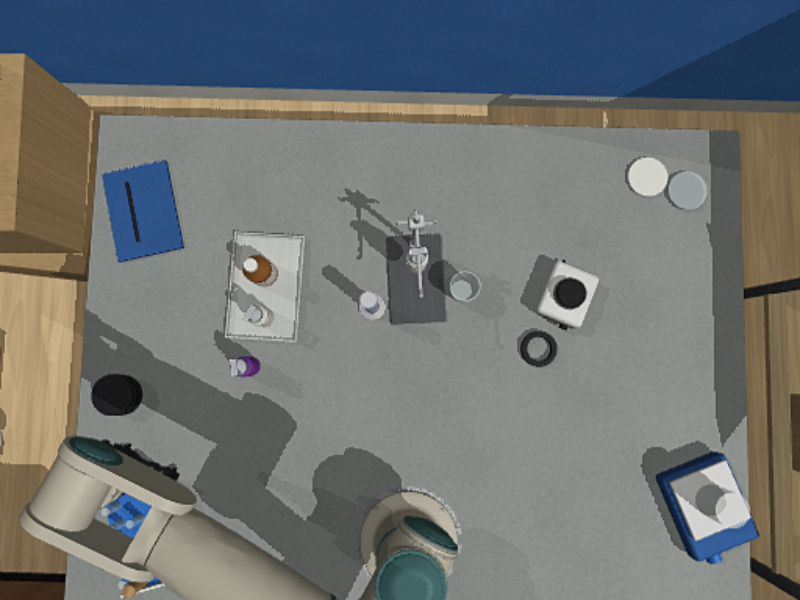

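The sample is the white bottle in the tray (side 287,305; top 258,316). The purple look-alike stands outside the tray (side 231,320; top 245,366), and another white bottle already hangs on the hook (side 455,310). The hook's free end points toward the robot. Next I'll measure with depth and confirm with a crop.

```bash
cat > m.py <<'E'
from h import *
s,t=ld('side'),ld('top')
def reg(c,u0,v0,u1,v1,zmin,zmax):  # coords in 800x600
    w=cloud(c);k=.64;a=w[int(v0*k):int(v1*k),int(u0*k):int(u1*k)].reshape(-1,3)
    return a[(a[:,2]>zmin)&(a[:,2]<zmax)]
def show(n,a):
    if len(a)<3: print(n,len(a));return
    m=np.median(a,0);d=a[:,:2]-a[:,:2].mean(0);ev,E=np.linalg.eigh(d.T@d/len(a))
    print(n,len(a),'med',m.round(4),'min',a.min(0).round(3),'max',a.max(0).round(3),'dir',np.degrees(np.arctan2(E[1,1],E[0,1])).round(1),'sd',np.sqrt(ev).round(4))
show('sample bail side',reg(s,268,255,303,300,.125,.16))
show('sample bail top',reg(t,235,295,280,335,.125,.16))
show('sample body side',reg(s,270,260,303,345,.03,.09))
show('sample cap top',reg(t,235,295,280,335,.1,.12))
show('reagent top',reg(t,235,245,285,290,.125,.16))
show('arm top',reg(t,405,235,435,305,.225,.28))
show('arm side',reg(s,415,255,470,290,.225,.26))
show('hung bail side',reg(s,440,255,470,290,.2,.25))
show('hung body side',reg(s,435,285,472,350,.11,.18))
show('pad top',reg(t,550,270,595,310,.075,.09))
show('pad side',reg(s,560,445,625,500,.075,.09))
show('rod',reg(t,395,200,440,240,.26,.3))
show('cyl top',reg(t,355,280,390,325,.15,.19)); show('cyl side',reg(s,360,285,390,380,.02,.19))
show('beaker side',reg(s,450,365,500,435,.02,.1));show('base top',reg(t,380,225,450,330,.007,.014))
A=cv2.resize(s['image'][150:235,130:235,::-1],None,fx=4.5,fy=4.5,interpolation=2)
B=cv2.resize(s['image'][150:235,255:330,::-1],None,fx=4.5,fy=4.5,interpolation=2)
cv2.imwrite('pics/crop.png',np.hstack([A,B])[:600,:800])
E
python3 m.py
```

```text
sample bail side 56 med [0.4813 0.338  0.1445] min [0.463 0.324 0.126] max [0.498 0.349 0.15 ] dir 152.2 sd [0.0034 0.0122]
sample bail top 46 med [0.4815 0.3413 0.1476] min [0.465 0.329 0.134] max [0.499 0.352 0.153] dir 153.8 sd [0.0039 0.0103]
sample body side 267 med [0.4718 0.3247 0.0609] min [0.459 0.315 0.03 ] max [0.501 0.353 0.09 ] dir 150.8 sd [0.0061 0.0125]
sample cap top 48 med [0.4791 0.3345 0.1121] min [0.467 0.325 0.101] max [0.491 0.357 0.118] dir 141.1 sd [0.0061 0.0074]
reagent top 67 med [0.5811 0.3436 0.1448] min [0.568 0.331 0.126] max [0.594 0.358 0.151] dir 47.4 sd [0.007  0.0074]
arm top 144 med [5.949e-01 5.000e-04 2.401e-01] min [ 0.515 -0.014  0.226] max [0.634 0.018 0.253] dir -175.3 sd [0.0063 0.0317]
arm side 177 med [ 0.595  -0.0045  0.2387] min [ 0.513 -0.017  0.226] max [0.647 0.02  0.252] dir -175.2 sd [0.0085 0.0326]
hung bail side 225 med [ 0.5994 -0.002   0.2319] min [ 0.559 -0.017  0.2  ] max [0.647 0.02  0.246] dir -172.7 sd [0.0106 0.0131]
hung body side 418 med [ 0.588  -0.0125  0.1464] min [ 0.577 -0.023  0.11 ] max [0.656 0.018 0.179] dir 1
[... 167 characters left out ...]
 0.544  -0.3376  0.0816] min [ 0.515 -0.368  0.075] max [ 0.58  -0.304  0.085] dir -154.3 sd [0.0161 0.0169]
rod 20 med [0.656  0.0082 0.2846] min [0.652 0.002 0.26 ] max [0.663 0.012 0.288] dir -157.0 sd [0.0031 0.0033]
cyl top 94 med [0.513  0.0988 0.1808] min [0.498 0.083 0.176] max [0.529 0.115 0.186] dir 47.2 sd [0.0083 0.0087]
cyl side 655 med [0.5041 0.0864 0.1134] min [0.495 0.076 0.02 ] max [0.532 0.112 0.185] dir 141.1 sd [0.0059 0.0089]
beaker side 832 med [ 0.5475 -0.1113  0.0667] min [ 0.523 -0.137  0.02 ] max [0.661 0.014 0.092] dir -135.5 sd [0.0165 0.0302]
base top 1295 med [0.5647 0.0042 0.01  ] min [ 0.47  -0.07   0.007] max [0.683 0.084 0.014] dir -177.5 sd [0.0394 0.0586]
```

View pics/crop.png

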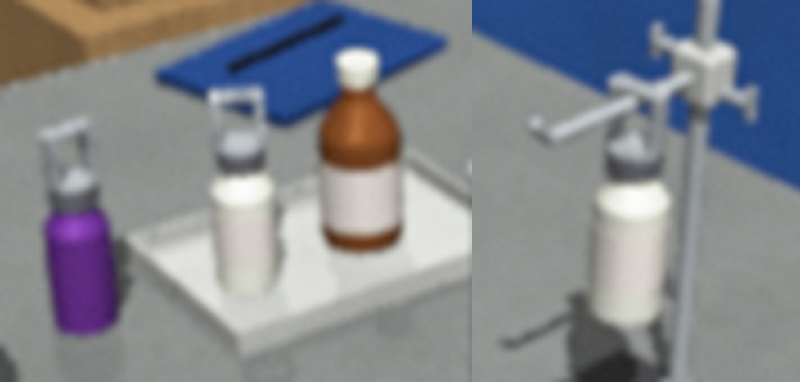

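Confirmed: the white bottle with its bail, in the tray at crop (240,210), is the sample. The purple one at (80,230) is the decoy. Now I'll refine the hook line, the hung bottle's place and the pad centre.

```bash
cat >> m.py <<'E'
print('----')
for n,c,b in(('top',t,(405,235,435,305)),('side',s,(415,255,490,290))):
    a=reg(c,*b,.225,.26)
    a1=a[(a[:,0]<.572)];p=np.polyfit(a1[:,0],a1[:,1],1);print(n,'arm pts',len(a1),'dir deg',np.degrees(np.arctan(p[0])),'y at .515,.55,.6',np.polyval(p,[.515,.55,.6]).round(4), 'xmin',a1[:,0].min())
    for lo in np.arange(.51,.65,.01):
        q=a[(a[:,0]>=lo)&(a[:,0]<lo+.01)]
        if len(q): print(round(lo,3),len(q),q[:,1].min().round(4),np.median(q[:,1]).round(4),q[:,1].max().round(4),'z',q[:,2].min().round(3),q[:,2].max().round(3))
# circle fits with known radius
from scipy.optimize import least_squares
def circ(a,R):
    f=least_squares(lambda p:np.hypot(a[:,0]-p[0],a[:,1]-p[1])-R,a[:,:2].mean(0)+[.015,.015],loss='soft_l1',f_scale=.001);return f.x.round(4),np.sqrt((f.fun**2).mean()).round(4)
print('sample body',circ(reg(s,270,260,303,345,.03,.08),.022))
a=reg(s,435,285,472,350,.115,.175);a=a[a[:,0]<.62];print('hung body',circ(a,.022))
E
python3 m.py | sed -n '/----/,$p'
```

```text
----
top arm pts 51 dir deg 4.635270938663871 y at .515,.55,.6 [-0.0043 -0.0014  0.0026] xmin 0.515299217142174
0.51 6 -0.0073 -0.0042 -0.0013 z 0.243 0.253
0.52 8 -0.0073 -0.0042 -0.0013 z 0.238 0.247
0.53 5 -0.0042 -0.0013 -0.0011 z 0.236 0.243
0.54 11 -0.0041 -0.0011 0.002 z 0.23 0.241
0.55 9 -0.0038 -0.0008 0.0023 z 0.234 0.241
0.56 9 -0.0036 -0.0006 0.0025 z 0.233 0.243
0.57 10 -0.0035 -0.0002 0.0028 z 0.233 0.241
0.58 6 -0.0001 0.0014 0.0029 z 0.235 0.24
0.59 30 -0.0118 0.0047 0.0182 z 0.226 0.247
0.6 29 -0.0145 0.0005 0.0184 z 0.237 0.247
0.61 9 0.0005 0.0036 0.0067 z 0.233 0.241
0.62 8 0.0006 0.0039 0.0069 z 0.232 0.24
0.63 4 0.0039 0.0055 0.007 z 0.235 0.239
side arm pts 62 dir deg 4.839368493391356 y at .515,.55,.6 [-0.0082 -0.0052 -0.001 ] xmin 0.5133587554052813
0.51 9 -0.0102 -0.0069 -0.0048 z 0.241 0.252
0.52 15 -0.0094 -0.0078 -0.0051 z 0.233 0.249
0.53 8 -0.0084 -0.0073 -0.0051 z 0.232 0.24
0.54 10 -0.0088 -0.0055 -0.0014 z 0.234 0.24
0.55 9 -0.0062 -0.0045 -0.0002 z 0.234 0.24
0.56 9 -0.0059 -0.0048 -0.0009 z 0.233 0.239
0.57 8 -0.0039 -0.003 0.0017 z 0.233 0.238
0.58 9 -0.0048 -0.0025 0.0016 z 0.235 0.239
0.59 46 -0.0169 0.0 0.0195 z 0.226 0.246
0.6 39 -0.0166 -0.0119 0.0174 z 0.226 0.246
0.61 5 -0.0138 -0.0133 0.0021 z 0.231 0.241
0.62 7 -0.0006 0.0013 0.0044 z 0.236 0.239
0.63 9 -0.0008 0.0019 0.0062 z 0.233 0.239
0.64 54 -0.0114 0.0007 0.0198 z 0.225 0.248
0.65 32 -0.0182 -0.0084 -0.005 z 0.225 0.248
sample body (array([0.483 , 0.3405]), np.float64(0.0019))
hung body (array([0.6026, 0.0022]), np.float64(0.0015))
```

Emit:
send_rows(
  motion=[
    [0,0,0,0,0,1,0.5],
    [0,0,0,0,0,1,0.5],
    [0,0,0,0,0,1,0.5],
    [0,0,0,0,0,1,0.5],
    [0,0,0,0,0,1,0.5],
    [0,0,0,0,0,1,0.5],
    [0,0,0,0,0,1,0.5],
    [0,0,0,0,0,1,0.5],
    [0,0,0,0,0,1,0.5],
    [0,0,0,0,0,1,0.5],
    [0,0,0,0,0,1,0.5],
    [0,0,0,0,0,1,0.5],
    [0,0,0,0,0,1,0.5],
    [0,0,0,0,0,1,0.5],
    [0,0,0,0,0,1,0.5],
    [0,0,0,0,0,1,0.5],
    [0,0,0,0,0,1,0.5],
    [0,0,0,0,0,1,0.5],
    [0,0,0,0,0,1,0.5],
    [0,0,0,0,0,0.6,0.5],
  ],
)

```text
time: 1.77
ee_pos: [0.2029, 0.4842, 0.4042]
ee_rot: [[0.388, 0.922, -0.0], [0.922, -0.388, -0.001], [-0.001, -0.0, -1.0]]
ft_force: [0.2, 0.6, -0.1]
width: 0.0642
grasp_force: 0.0
```

```bash
cat > go.py <<'E'
import sys
from h import *
from scipy.spatial.transform import Rotation as Ro
# usage: go.py x y z(grasp point) yaw_of_tool_y : units (tool axes) to target
x,y,z,yaw=map(float,sys.argv[1:5]);s=r.state();R=np.array(s['ee_rot'])
c,n=np.cos(np.radians(yaw)),np.sin(np.radians(yaw))
T=np.array([[-n,c,0],[c,n,0],[0,0,-1.]]);T[:,0]=np.cross(T[:,1],T[:,2])
g=s['ee_pos']+r.grasp_offset*R[:,2]
print('t',s['time'],'tcp',s['ee_pos'].round(4),'yaw',np.degrees(np.arctan2(R[1,1],R[0,1])).round(2),'tilt',np.degrees(np.arccos(-R[2,2])).round(2),'w',round(s['width'],4),'gf',round(s['grasp_force'],1),'F',s['ft_force'].round(1),'j6',s['qpos'][5].round(1))
d=np.array([x,y,z+r.grasp_offset])-s['ee_pos']
print('shift units',(R.T@d/.04).round(2),'turn units',(Ro.from_matrix(R.T@T).as_rotvec()/.08).round(2),'grasp pt',g.round(4))
E
python3 go.py .482 .34 .25 -27
```

```text
t 1.7667 tcp [0.2029 0.4842 0.4042] yaw -22.81 tilt 0.05 w 0.0642 gf 0.0 F [ 0.2  0.6 -0.1] j6 86.0
shift units [-0.62  7.83 -0.01] turn units [-0.    0.01  0.91] grasp pt [0.2028 0.4841 0.2495]
```

Emit:
send_rows(
  motion=[
    [0,0,0,0,0,0.91,0.5],
    [0,0.4,0,0,0,0,0.5],
    [-0.04,0.75,0,0,0,0,0.5],
    [0,0.8,0,0,0,0,0.5],
    [0,0.8,0,0,0,0,0.5],
    [0,0.8,0,0,0,0,0.5],
    [0,0.8,0,0,0,0,0.5],
    [0,0.8,0,0,0,0,0.5],
    [0,0.8,0,0,0,0,0.5],
    [0,0.8,0,0,0,0,0.5],
    [0,0.7,0,0,0,0,0.5],
    [0,0.4,0,0,0,0,0.5],
    [0,0,0,0,0,0,0.5],
    [0,0,0,0,0,0,0.5],
  ],
)

```text
time: 2.93
ee_pos: [0.4827, 0.3414, 0.4041]
ee_rot: [[0.451, 0.893, -0.001], [0.893, -0.451, -0.0], [-0.001, -0.001, -1.0]]
ft_force: [0.2, -0.3, 0.5]
width: 0.0642
grasp_force: 0.0
```

```bash
python3 go.py .482 .34 .12 -27
python3 - <<'E'
from h import *
c=cap('side');w=cloud(c);a=w[165:195,165:200].reshape(-1,3);a=a[(a[:,2]>.125)&(a[:,2]<.155)&(np.hypot(a[:,0]-.482,a[:,1]-.34)<.03)]
d=a[:,:2]-a[:,:2].mean(0);ev,E=np.linalg.eigh(d.T@d);print(len(a),a.min(0),a.max(0),np.degrees(np.arctan2(*E[::-1,1])))
tp=a[a[:,2]>.142];print('top bar',len(tp),tp.mean(0),tp.min(0),tp.max(0))
cv2.imwrite('pics/a.png',cv2.resize(c['image'][90:250,100:300,::-1],(800,640))[:600])
E
```

```text
t 2.9333 tcp [0.4827 0.3414 0.4041] yaw -26.8 tilt 0.08 w 0.0642 gf 0.0 F [ 0.2 -0.3  0.5] j6 58.5
shift units [-0.04  0.    3.24] turn units [-0.01  0.01  0.04] grasp pt [0.4825 0.3414 0.2494]
56 [0.4644076  0.32415532 0.12520375] [0.49760595 0.34862343 0.15030276] 152.06495984134645
top bar 36 [0.48144012 0.33715538 0.1470733 ] [0.4644076  0.32491229 0.14220749] [0.49760595 0.34862343 0.15030276]
```

View pics/a.png

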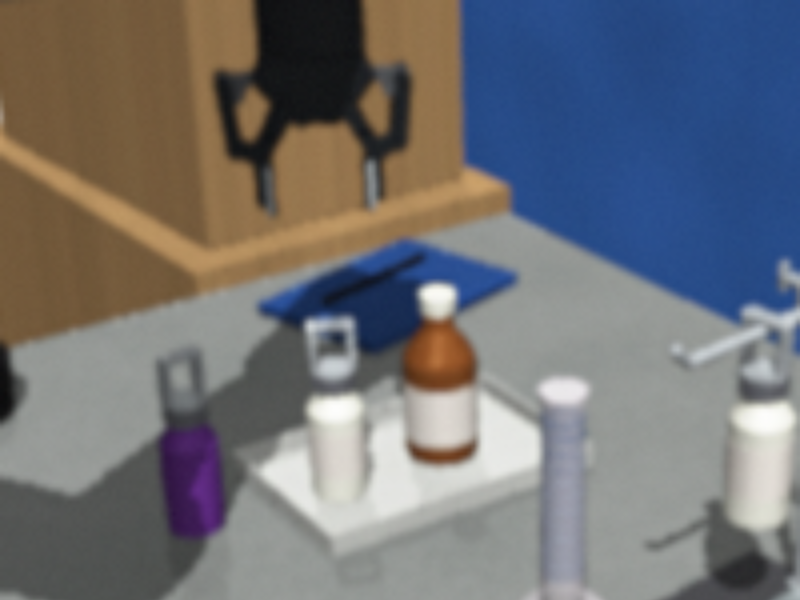

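The gripper hangs centred over the sample: fingers at (268,195) and (372,190), bail at (330,340). I'll descend now.

Emit:
send_rows(
  motion=[
    [-0.05,0,0.3,0,0,0,0.5],
    [0,0,0.5,0,0,0,0.5],
    [0,0,0.5,0,0,0,0.5],
    [0,0,0.5,0,0,0,0.5],
    [0,0,0.5,0,0,0,0.5],
    [0,0,0.4,0,0,0,0.5],
    [0,0,0.3,0,0,0,0.5],
    [0,0,0.25,0,0,0,0.5],
    [0,0,0,0,0,0,0.5],
    [0,0,0,0,0,0,-1],
    [0,0,0,0,0,0,-1],
    [0,0,0,0,0,0,-1],
    [0,0,0,0,0,0,-1],
    [0,0,0,0,0,0,-1],
    [0,0,0,0,0,0,-1],
    [0,0,0,0,0,0,-1],
    [0,0,0,0,0,0,-1],
  ],
  grip_force=70,
)

```text
time: 4.4
ee_pos: [0.482, 0.3399, 0.2764]
ee_rot: [[0.45, 0.893, 0.003], [0.893, -0.45, 0.002], [0.003, 0.001, -1.0]]
ft_force: [-0.3, 0.0, 6.2]
width: 0.0334
grasp_force: 70.1
```

```bash
python3 go.py .482 .34 .32 -27
```

```text
t 4.4 tcp [0.482  0.3399 0.2764] yaw -26.75 tilt 0.18 w 0.0334 gf 70.1 F [-0.3  0.   6.2] j6 58.4
shift units [ 0.02  0.01 -4.96] turn units [ 0.02 -0.03  0.05] grasp pt [0.4824 0.3401 0.1217]
```

Emit:
send_rows(
  motion=[
    [0,0,-0.1,0,0,0,-1],
    [0,0,-0.2,0,0,0,-1],
    [0,0,-0.4,0,0,0,-1],
    [0,0,-0.6,0,0,0,-1],
    [0,0,-0.7,0,0,0,-1],
    [0,0,-0.7,0,0,0,-1],
    [0,0,-0.7,0,0,0,-1],
    [0,0,-0.7,0,0,0,-1],
    [0,0,-0.5,0,0,0,-1],
    [0,0,-0.3,0,0,0,-1],
    [0,0,-0.1,0,0,0,-1],
    [0,0,0,0,0,0,-1],
  ],
)

```text
time: 5.4
ee_pos: [0.4815, 0.3396, 0.4758]
ee_rot: [[0.45, 0.893, 0.001], [0.893, -0.45, 0.001], [0.001, 0.001, -1.0]]
ft_force: [-0.5, -0.1, -1.8]
width: 0.0331
grasp_force: 69.5
```

```bash
python3 go.py .40 .13 .32 -85.3;python3 go.py .41 .13 .32 -26.75
```

```text
t 5.4 tcp [0.4815 0.3396 0.4758] yaw -26.74 tilt 0.1 w 0.0331 gf 69.5 F [-0.5 -0.1 -1.8] j6 58.3
shift units [-5.6   0.54  0.02] turn units [ 0.   -0.02 12.77] grasp pt [0.4817 0.3398 0.3211]
t 5.4 tcp [0.4815 0.3396 0.4758] yaw -26.74 tilt 0.1 w 0.0331 gf 69.5 F [-0.5 -0.1 -1.8] j6 58.3
shift units [-5.48  0.76  0.02] turn units [ 0.01 -0.02  0.  ] grasp pt [0.4817 0.3398 0.3211]
```

Emit:
send_rows(
  motion=[
    [-0.2,0.03,0,0,0,0,-1],
    [-0.5,0.07,0,0,0,0,-1],
    [-0.7,0.1,0,0,0,0,-1],
    [-0.8,0.11,0,0,0,0,-1],
    [-0.8,0.11,0,0,0,0,-1],
    [-0.8,0.11,0,0,0,0,-1],
    [-0.7,0.1,0,0,0,0,-1],
    [-0.5,0.07,0,0,0,0,-1],
    [-0.3,0.04,0,0,0,0,-1],
    [-0.18,0.02,0,0,0,0,-1],
  ],
)

```text
time: 6.23
ee_pos: [0.4096, 0.129, 0.4738]
ee_rot: [[0.451, 0.892, -0.001], [0.892, -0.451, -0.0], [-0.001, -0.001, -1.0]]
ft_force: [-0.6, 0.1, -0.5]
width: 0.0335
grasp_force: 69.6
```

Emit:
send_rows(
  motion=[
    [0,0,0,0,0,0.4,-1],
    [0,0,0,0,0,0.7,-1],
    [0,0,0,0,0,0.8,-1],
    [0,0,0,0,0,0.8,-1],
    [0,0,0,0,0,0.8,-1],
    [0,0,0,0,0,0.8,-1],
    [0,0,0,0,0,0.8,-1],
    [0,0,0,0,0,0.8,-1],
    [0,0,0,0,0,0.8,-1],
    [0,0,0,0,0,0.8,-1],
    [0,0,0,0,0,0.8,-1],
    [0,0,0,0,0,0.8,-1],
    [0,0,0,0,0,0.8,-1],
    [0,0,0,0,0,0.8,-1],
    [0,0,0,0,0,0.8,-1],
    [0,0,0,0,0,0.8,-1],
    [0,0,0,0,0,0.5,-1],
    [0,0,0,0,0,0,-1],
  ],
)

```text
time: 7.73
ee_pos: [0.4104, 0.1307, 0.4739]
ee_rot: [[0.997, 0.079, -0.001], [0.079, -0.997, -0.0], [-0.001, -0.0, -1.0]]
ft_force: [-0.1, 0.0, -1.2]
width: 0.0332
grasp_force: 69.6
```

```bash
python3 go.py .41 -.17 .32 -85.3;python3 go.py .5465 -.3325 .32 -85.3
```

```text
t 7.7333 tcp [0.4104 0.1307 0.4739] yaw -85.45 tilt 0.08 w 0.0332 gf 69.6 F [-0.1  0.  -1.2] j6 98.2
shift units [-0.61  7.49 -0.02] turn units [-0.    0.02 -0.03] grasp pt [0.4101 0.1307 0.3192]
t 7.7333 tcp [0.4104 0.1307 0.4739] yaw -85.45 tilt 0.08 w 0.0332 gf 69.6 F [-0.1  0.  -1.2] j6 98.2
shift units [ 2.47 11.81 -0.03] turn units [-0.    0.02 -0.03] grasp pt [0.4101 0.1307 0.3192]
```

Emit:
send_rows(
  motion=[
    [-0.02,0.3,0,0,0,0,-1],
    [-0.06,0.7,0,0,0,0,-1],
    [-0.07,0.9,0,0,0,0,-1],
    [-0.07,0.9,0,0,0,0,-1],
    [-0.08,0.9,0,0,0,0,-1],
    [-0.08,0.9,0,0,0,0,-1],
    [-0.07,0.9,0,0,0,0,-1],
    [-0.07,0.9,0,0,0,0,-1],
    [-0.05,0.7,0,0,0,0,-1],
    [0.03,0.4,0,0,0,0,-1],
    [0.4,0.6,0,0,0,0,-1],
    [0.5,0.7,0,0,0,0,-1],
    [0.5,0.7,0,0,0,0,-1],
    [0.5,0.7,0,0,0,0,-1],
    [0.5,0.7,0,0,0,0,-1],
    [0.4,0.5,0,0,0,0,-1],
    [0.2,0.3,0,0,0,0,-1],
    [0.05,0.1,0,0,0,0,-1],
    [0,0,0,0,0,0,-1],
  ],
)

```text
time: 9.32
ee_pos: [0.5486, -0.3328, 0.473]
ee_rot: [[0.997, 0.081, -0.002], [0.081, -0.997, 0.002], [-0.002, -0.002, -1.0]]
ft_force: [-1.4, 0.5, -1.3]
width: 0.0329
grasp_force: 70.0
```

```bash
python3 go.py .547 -.3325 .215 -85.3
python3 - <<'E'
from h import *
c=cap('side');w=cloud(c)
g=w.reshape(-1,3);m=(np.hypot(g[:,0]-.547,g[:,1]+.3325)<.05)&(g[:,2]>.17)&(g[:,2]<.33);a=g[m]
col=c['image'].reshape(-1,3)[m]
b=a[(a[:,2]<.285)&(col.min(1)>120)];print('bottle',len(b),b.min(0),b.max(0))
for lo in(.205,.23,.25,.27):
    q=b[(b[:,2]>lo)&(b[:,2]<lo+.02)];print(lo,q.mean(0).round(4))
cv2.imwrite('pics/b.png',cv2.resize(c['image'][170:350,300:500,::-1],(660,594)))
E
```

```text
t 9.3167 tcp [ 0.5486 -0.3328  0.473 ] yaw -85.38 tilt 0.14 w 0.0329 gf 70.0 F [-1.4  0.5 -1.3] j6 50.8
shift units [-0.03 -0.01  2.58] turn units [-0.02  0.02 -0.02] grasp pt [ 0.5483 -0.3326  0.3183]
bottle 821 [ 0.52365817 -0.35462663  0.19794395] [ 0.56116823 -0.31547275  0.28495869]
0.205 [ 0.5337 -0.3433  0.215 ]
0.23 [ 0.5335 -0.3435  0.2402]
0.25 [ 0.5339 -0.3436  0.2601]
0.27 [ 0.5365 -0.3392  0.2773]
```

View pics/b.png

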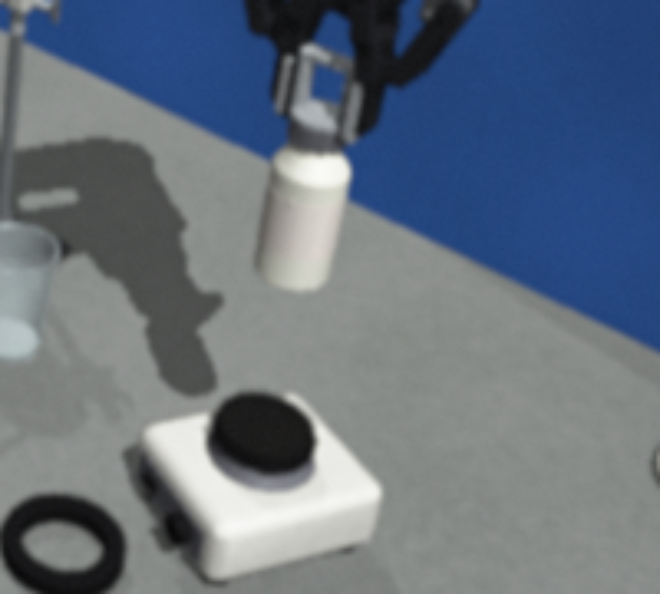

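The bottle hangs upright in the fingers (crop 305,190), with the pad below at (262,435). I'll descend to just above the pad, then press.

Emit:
send_rows(
  motion=[
    [-0.02,0,0.2,0,0,0,-1],
    [0,0,0.4,0,0,0,-1],
    [0,0,0.5,0,0,0,-1],
    [0,0,0.5,0,0,0,-1],
    [0,0,0.5,0,0,0,-1],
    [0,0,0.4,0,0,0,-1],
    [0,0,0.2,0,0,0,-1],
    [0,0,0.1,0,0,0,-1],
    [0,0,0.05,0,0,0,-1],
    [0,0,0.05,0,0,0,-1],
    [0,0,0.05,0,0,0,-1],
    [0,0,0.05,0,0,0,-1],
    [0,0,0,0,0,0,-1],
  ],
)

```text
time: 10.45
ee_pos: [0.5472, -0.3323, 0.3553]
ee_rot: [[0.997, 0.08, 0.001], [0.08, -0.997, -0.001], [0.001, 0.001, -1.0]]
ft_force: [1.0, 0.6, 3.1]
width: 0.0328
grasp_force: 70.4
```

Emit:
send_rows(
  motion=[
    [0,0,0.05,0,0,0,-1],
    [0,0,0.05,0,0,0,-1],
    [0,0,0,0,0,0,-1],
    [0,0,0,0,0,0,-1],
  ],
)

```text
time: 10.78
ee_pos: [0.5472, -0.3323, 0.3516]
ee_rot: [[0.997, 0.08, 0.002], [0.08, -0.997, -0.001], [0.001, 0.001, -1.0]]
ft_force: [0.3, 0.3, 5.6]
width: 0.0332
grasp_force: 70.6
```

Emit:
send_rows(
  motion=[
    [0,0,0.05,0,0,0,-1],
    [0,0,0.04,0,0,0,-1],
    [0,0,0,0,0,0,-1],
    [0,0,0,0,0,0,-1],
  ],
)

```text
time: 11.12
ee_pos: [0.5472, -0.3323, 0.3493]
ee_rot: [[0.997, 0.08, 0.003], [0.08, -0.997, -0.002], [0.003, 0.002, -1.0]]
ft_force: [-1.8, 1.5, 9.2]
width: 0.0332
grasp_force: 71.1
```

Emit:
send_rows(
  motion=[
    [0,0,0.05,0,0,0,-1],
    [0,0,0.05,0,0,0,-1],
    [0,0,0,0,0,0,-1],
    [0,0,0,0,0,0,-1],
  ],
)

```text
time: 11.45
ee_pos: [0.5472, -0.332, 0.3492]
ee_rot: [[0.997, 0.08, 0.006], [0.08, -0.997, -0.003], [0.006, 0.004, -1.0]]
ft_force: [-5.2, 4.2, 23.7]
width: 0.033
grasp_force: 72.6
```

The height stalled while the force rose to 24 N, so the pad is on its stop. Holding.

Emit:
send_rows(
  motion=[
    [0,0,0,0,0,0,-1],
    [0,0,0,0,0,0,-1],
    [0,0,0,0,0,0,-1],
    [0,0,0,0,0,0,-1],
    [0,0,0,0,0,0,-1],
    [0,0,0,0,0,0,-1],
    [0,0,0,0,0,0,-1],
    [0,0,0,0,0,0,-1],
    [0,0,0,0,0,0,-1],
    [0,0,0,0,0,0,-1],
    [0,0,0,0,0,0,-1],
    [0,0,0,0,0,0,-1],
    [0,0,0,0,0,0,-1],
    [0,0,0,0,0,0,-1],
    [0,0,0,0,0,0,-1],
    [0,0,0,0,0,0,-1],
  ],
)

```text
time: 12.78
ee_pos: [0.5472, -0.332, 0.3492]
ee_rot: [[0.997, 0.08, 0.006], [0.08, -0.997, -0.003], [0.006, 0.004, -1.0]]
ft_force: [-5.1, 4.3, 24.1]
width: 0.0332
grasp_force: 72.6
```

```bash
python3 - <<'E'
from h import *
c=cap('side');g=cloud(c).reshape(-1,3)
m=(np.hypot(g[:,0]-.547,g[:,1]+.3325)<.031)&(g[:,2]>.068)&(g[:,2]<.085)
col=c['image'].reshape(-1,3);k=m&(col.max(1)<60);print(k.sum(),np.percentile(g[k,2],[10,50,90]).round(4),g[k].mean(0))
b=(np.hypot(g[:,0]-.547,g[:,1]+.3325)<.04)&(col.min(1)>120)
from scipy.optimize import least_squares
for lo in(.085,.12,.145):
    q=g[b&(g[:,2]>lo)&(g[:,2]<lo+.018)]
    f=least_squares(lambda p:np.hypot(q[:,0]-p[0],q[:,1]-p[1])-.022,[.55,-.33]);print(lo,len(q),f.x.round(4))
E
```

```text
156 [0.0694 0.0745 0.0769] [ 0.53293409 -0.34197723  0.0738869 ]
0.085 120 [ 0.548  -0.3317]
0.12 133 [ 0.548  -0.3316]
0.145 202 [ 0.5511 -0.3291]
```

Emit:
send_rows(
  motion=[
    [0,0,-0.1,0,0,0,-1],
    [0,0,-0.2,0,0,0,-1],
    [0,0,-0.4,0,0,0,-1],
    [0,0,-0.5,0,0,0,-1],
    [0,0,-0.5,0,0,0,-1],
    [0,0,-0.5,0,0,0,-1],
    [0,0,-0.5,0,0,0,-1],
    [0,0,-0.4,0,0,0,-1],
    [0,0,-0.2,0,0,0,-1],
    [-0.2,-0.3,0,0,0,0,-1],
    [-0.4,-0.5,0,0,0,0,-1],
    [-0.5,-0.7,0,0,0,0,-1],
    [-0.5,-0.7,0,0,0,0,-1],
    [-0.5,-0.7,0,0,0,0,-1],
    [-0.5,-0.7,0,0,0,0,-1],
    [-0.4,-0.5,0,0,0,0,-1],
    [-0.1,-0.2,0,0,0,0,-1],
    [0,0,0,0,0,0,-1],
  ],
)

```text
time: 14.33
ee_pos: [0.4091, -0.1696, 0.4751]
ee_rot: [[0.997, 0.081, 0.001], [0.081, -0.997, 0.0], [0.001, 0.0, -1.0]]
ft_force: [-0.5, 0.1, -1.4]
width: 0.0333
grasp_force: 70.2
```

```bash
python3 go.py .41 -.013 .32 -85.3
```

```text
t 14.3333 tcp [ 0.4091 -0.1696  0.4751] yaw -85.35 tilt 0.03 w 0.0333 gf 70.2 F [-0.5  0.1 -1.4] j6 58.1
shift units [ 0.34 -3.9   0.01] turn units [ 0.   -0.01 -0.01] grasp pt [ 0.4092 -0.1696  0.3204]
```

Emit:
send_rows(
  motion=[
    [0.04,-0.3,0,0,0,0,-1],
    [0.05,-0.5,0,0,0,0,-1],
    [0.05,-0.6,0,0,0,0,-1],
    [0.05,-0.7,0,0,0,0,-1],
    [0.05,-0.7,0,0,0,0,-1],
    [0.05,-0.6,0,0,0,0,-1],
    [0.05,-0.4,0,0,0,0,-1],
    [0,-0.1,0.2,0,0,0,-1],
    [0,0,0.4,0,0,0,-1],
    [0,0,0.5,0,0,0,-1],
    [0,0,0.5,0,0,0,-1],
    [0,0,0.4,0,0,0,-1],
    [0,0,0.1,0,0,0,-1],
    [0,0,0,0,0,0,-1],
    [0,0,0,0,0,0,-1],
  ],
)

```text
time: 15.58
ee_pos: [0.4113, -0.0146, 0.3914]
ee_rot: [[0.997, 0.079, 0.0], [0.079, -0.997, -0.0], [0.0, 0.0, -1.0]]
ft_force: [0.5, -0.7, -0.3]
width: 0.0332
grasp_force: 70.2
```

```bash
python3 go.py .546 -.0018 .2355 -85.3
cat > chk.py <<'E'
from h import *
from scipy.optimize import least_squares
import sys
x0,y0,zb,name=float(sys.argv[1]),float(sys.argv[2]),float(sys.argv[3]),sys.argv[4]
c=cap('side');g=cloud(c).reshape(-1,3);col=c['image'].reshape(-1,3)
for lo in(.02,.05):
    q=g[(np.hypot(g[:,0]-x0,g[:,1]-y0)<.04)&(col.min(1)>110)&(g[:,2]>zb+lo)&(g[:,2]<zb+lo+.03)]
    f=least_squares(lambda p:np.hypot(q[:,0]-p[0],q[:,1]-p[1])-.022,[x0,y0],loss='soft_l1',f_scale=.001);print('body',lo,len(q),f.x.round(4))
q=g[(np.hypot(g[:,0]-.603,g[:,1]-.002)<.03)&(col.min(1)>110)&(g[:,2]>.12)&(g[:,2]<.175)]
f=least_squares(lambda p:np.hypot(q[:,0]-p[0],q[:,1]-p[1])-.022,[.603,.002],loss='soft_l1',f_scale=.001);print('hung',len(q),f.x.round(4))
for n in('eye',):
  u,v=map(int,pix(c,[x0,y0,zb+.124]));
a,b=max(u-90,0),max(v-60,0)
im=c['image'][b:b+150,a:a+200,::-1];cv2.imwrite(f'pics/{name}.png',cv2.resize(im,None,fx=4,fy=4,interpolation=2));print('crop origin',a,b,'eye px',(u-a)*4,(v-b)*4)
E
python3 chk.py .41 -.013 .117 c
```

```text
t 15.5833 tcp [ 0.4113 -0.0146  0.3914] yaw -85.45 tilt 0.0 w 0.0332 gf 70.2 F [ 0.5 -0.7 -0.3] j6 78.3
shift units [ 3.38 -0.05  0.03] turn units [ 0.   -0.   -0.03] grasp pt [ 0.4113 -0.0147  0.2367]
body 0.02 191 [ 0.4108 -0.0139]
body 0.05 234 [ 0.4114 -0.0133]
hung 321 [0.6028 0.002 ]
crop origin 144 133 eye px 360 240
```

View pics/c.png

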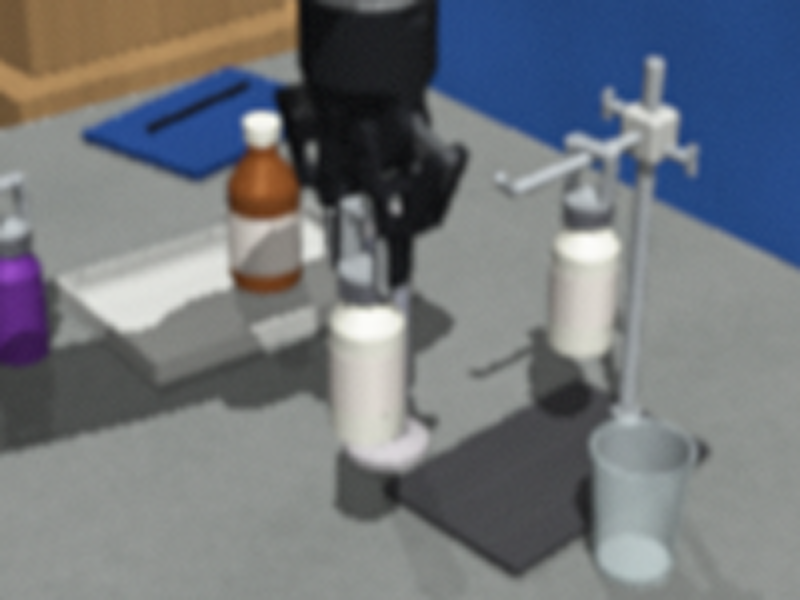

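The sample sits in front of the hook at eye height (360,240), facing the tip at (505,182). The first bottle is unmoved. I'll advance along the arm.

Emit:
send_rows(
  motion=[
    [0.2,-0.04,0.03,0,0,0,-1],
    [0.4,0,0,0,0,0,-1],
    [0.4,0,0,0,0,0,-1],
    [0.4,0,0,0,0,0,-1],
    [0.3,0,0,0,0,0,-1],
    [0.2,0,0,0,0,0,-1],
    [0.2,0,0,0,0,0,-1],
    [0.2,0,0,0,0,0,-1],
    [0.2,0,0,0,0,0,-1],
    [0,0,0,0,0,0,-1],
  ],
)

```text
time: 16.47
ee_pos: [0.5114, -0.0045, 0.3898]
ee_rot: [[0.997, 0.08, 0.0], [0.08, -0.997, 0.0], [0.0, -0.0, -1.0]]
ft_force: [-0.4, -0.5, -1.2]
width: 0.0328
grasp_force: 70.3
```

```bash
python3 go.py .546 -.0018 .2355 -85.3; python3 chk.py .51 -.005 .117 d
```

```text
t 16.4667 tcp [ 0.5114 -0.0045  0.3898] yaw -85.41 tilt 0.02 w 0.0328 gf 70.3 F [-0.4 -0.5 -1.2] j6 80.8
shift units [ 0.87  0.   -0.01] turn units [-0.   -0.   -0.02] grasp pt [ 0.5114 -0.0045  0.2351]
body 0.02 175 [ 0.511  -0.0036]
body 0.05 213 [ 0.5117 -0.0028]
hung 316 [0.6029 0.0018]
crop origin 175 119 eye px 360 240
```

View pics/d.png

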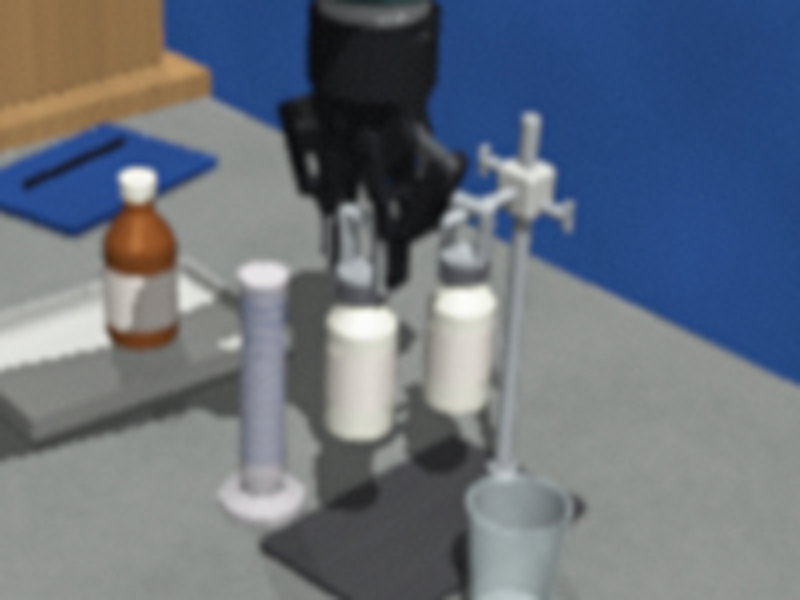

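The tip is entering the bail window (about 352,232) and the wrist reads no side force. Continuing.

Emit:
send_rows(
  motion=[
    [0.15,0,0,0,0,0,-1],
    [0.2,0,0,0,0,0,-1],
    [0.2,0,0,0,0,0,-1],
    [0.2,0,0,0,0,0,-1],
    [0.1,0,0,0,0,0,-1],
    [0,0,0,0,0,0,-1],
  ],
)

```text
time: 17.02
ee_pos: [0.5451, -0.0018, 0.3896]
ee_rot: [[0.997, 0.08, -0.0], [0.08, -0.997, 0.0], [-0.0, -0.0, -1.0]]
ft_force: [-0.7, -0.7, -1.5]
width: 0.033
grasp_force: 70.3
```

Emit:
send_rows(
  motion=[
    [0,0,0.1,0,0,0,-1],
    [0,0,0.1,0,0,0,-1],
    [0,0,0.1,0,0,0,-1],
    [0,0,0.05,0,0,0,-1],
    [0,0,0.03,0,0,0,-1],
    [0,0,0,0,0,0,-1],
    [0,0,0,0,0,0,-1],
  ],
)

```text
time: 17.6
ee_pos: [0.5443, -0.0018, 0.3748]
ee_rot: [[0.997, 0.08, 0.0], [0.08, -0.997, 0.0], [0.0, -0.0, -1.0]]
ft_force: [0.4, 0.0, -1.8]
width: 0.0332
grasp_force: 70.3
```

```bash
python3 go.py .546 -.0018 .2175 -85.3; python3 chk.py .546 -.002 .1 e
```

```text
t 17.6 tcp [ 0.5443 -0.0018  0.3748] yaw -85.42 tilt 0.02 w 0.0332 gf 70.3 F [ 0.4  0.  -1.8] j6 81.3
shift units [0.04 0.   0.07] turn units [-0.   -0.   -0.03] grasp pt [ 0.5443 -0.0018  0.2201]
body 0.02 221 [ 0.5459 -0.0017]
body 0.05 240 [ 0.5462 -0.0011]
hung 279 [0.6026 0.002 ]
crop origin 185 121 eye px 360 240
```

Lowering in small steps until the hook takes the weight.

Emit:
send_rows(
  motion=[
    [0,0,0.04,0,0,0,-1],
    [0,0,0.03,0,0,0,-1],
    [0,0,0,0,0,0,-1],
    [0,0,0,0,0,0,-1],
  ],
)

```text
time: 17.98
ee_pos: [0.5444, -0.0018, 0.3723]
ee_rot: [[0.997, 0.08, 0.001], [0.08, -0.997, 0.0], [0.001, 0.0, -1.0]]
ft_force: [-0.8, -0.1, 0.5]
width: 0.0334
grasp_force: 70.6
```

Emit:
send_rows(
  motion=[
    [0,0,0.01,0,0,0,-0.22],
    [0,0,0,0,0,0,-0.18],
    [0,0,0,0,0,0,-0.14],
    [0,0,0,0,0,0,-0.1],
    [0,0,0,0,0,0,-0.05],
    [0,0,0,0,0,0,0.05],
    [0,0,0,0,0,0,0.15],
    [0,0,0,0,0,0,0.25],
    [0,0,0,0,0,0,0.3],
    [0,0,0,0,0,0,0.3],
    [0,0,0,0,0,0,0.3],
    [0,0,0,0,0,0,0.3],
  ],
  grip_force=20,
)

```text
time: 18.98
ee_pos: [0.5443, -0.0018, 0.3715]
ee_rot: [[0.997, 0.08, 0.0], [0.08, -0.997, 0.0], [0.0, -0.0, -1.0]]
ft_force: [-0.0, 0.6, -1.0]
width: 0.0555
grasp_force: 0.0
```

```bash
python3 go.py .546 -.0018 .2175 -85.3; python3 chk.py .546 -.002 .099 f
```

```text
t 18.9833 tcp [ 0.5443 -0.0018  0.3715] yaw -85.42 tilt 0.01 w 0.0555 gf 0.0 F [-0.   0.6 -1. ] j6 81.3
shift units [ 0.04  0.   -0.02] turn units [-0.   -0.   -0.03] grasp pt [ 0.5444 -0.0018  0.2168]
body 0.02 214 [ 0.5456 -0.0032]
body 0.05 224 [ 0.5462 -0.0019]
hung 251 [0.6028 0.0021]
crop origin 185 122 eye px 360 240
```

View pics/f.png

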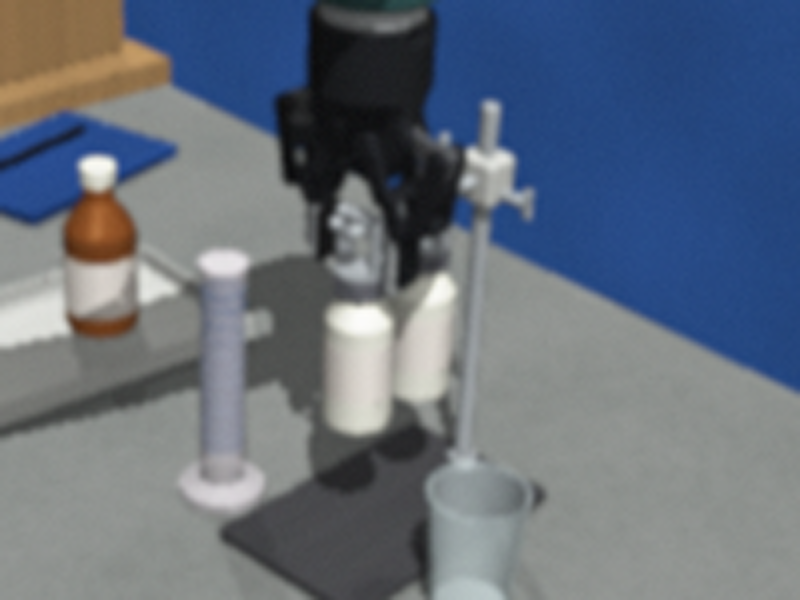

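The sample hangs by itself with the tip showing through its bail at (350,225), and the jaws are open. I'll retreat straight up.

Emit:
send_rows(
  motion=[
    [0,0,-0.1,0,0,0,0.3],
    [0,0,-0.15,0,0,0,0.3],
    [0,0,-0.2,0,0,0,0.3],
    [0,0,-0.3,0,0,0,0.3],
    [0,0,-0.4,0,0,0,0.3],
    [0,0,-0.5,0,0,0,0.3],
    [0,0,-0.5,0,0,0,0.3],
    [0,0,-0.4,0,0,0,0.3],
    [0,0,-0.2,0,0,0,0.3],
    [0,0,0,0,0,0,0.3],
    [0,0,0,0,0,0,0.3],
    [0,0,0,0,0,0,0.3],
    [0,0,0,0,0,0,0.3],
    [0,0,0,0,0,0,0.3],
    [0,0,0,0,0,0,0.3],
    [0,0,0,0,0,0,0.3],
    [0,0,0,0,0,0,0.3],
    [0,0,0,0,0,0,0.3],
    [0,0,0,0,0,0,0.3],
    [0,0,0,0,0,0,0.3],
  ],
)

```text
time: 20.7
ee_pos: [0.5443, -0.0018, 0.4815]
ee_rot: [[0.997, 0.08, 0.0], [0.08, -0.997, 0.0], [0.0, -0.0, -1.0]]
ft_force: [-0.6, -0.8, 0.1]
width: 0.055
grasp_force: 0.0
```

```bash
python3 go.py .546 -.0018 .2175 -85.3; python3 chk.py .546 -.002 .099 g;python3 chk.py .546 -.002 .099 g2
```

```text
t 20.7 tcp [ 0.5443 -0.0018  0.4815] yaw -85.42 tilt 0.01 w 0.055 gf 0.0 F [-0.6 -0.8  0.1] j6 81.3
shift units [0.04 0.   2.73] turn units [-0.   -0.   -0.03] grasp pt [ 0.5444 -0.0018  0.3268]
body 0.02 218 [ 0.5458 -0.0033]
body 0.05 267 [ 0.547  -0.0021]
hung 282 [0.6026 0.002 ]
crop origin 185 122 eye px 360 240
body 0.02 216 [ 0.5459 -0.0037]
body 0.05 269 [ 0.5468 -0.0022]
hung 283 [0.603  0.0018]
crop origin 185 122 eye px 360 240
```

View pics/g2.png

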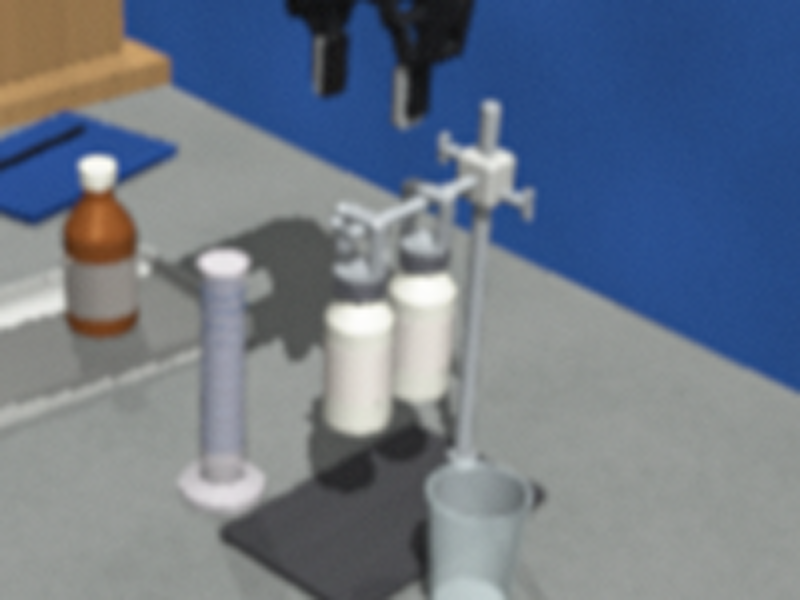

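Both bottles hang straight and still on the arm, the sample (360,370) in front of the first (425,335). The gripper is clear above them and the bystanders in view are in place.

```bash
python3 -c "
from cell import r
print(r.sign_off())"
```

```text
the job is handed in; nothing more can be done
None
```

I pressed the sample on the mixer, with the platform fully down for over a second, then hung it by its bail in front of the first bottle; both hung straight and still when I handed in the job at about 21 s, but sign-off returned no verdict.

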